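# Shut and lock the cover of the tube case

## Task

Slide the grey cover of the white tube case fully shut and lock it with its black quarter-turn stud: turn the wing until it lines up with the dark dashes on the cover, press the stud fully in, then turn it a quarter turn clockwise to its stop. Do not disturb the rack of tubes, the specimen jar and the marker pen that stand and lie around the case.

Things in the scene. Friction and masses are not known exactly. Their poses are not given: they have to be found in the camera images.
- case: White tube case bolted to the bench, 150 mm along its own x, 240 mm along its own y, side rails up to 108 mm above the bench. Origin: centre of its underside, on the bench. Its y axis points the way its sliding cover opens.
- cover (a joint): Flat grey cover plate (128 x 240 x 5 mm, top face 103 mm above the bench) sliding level along the case's y. Value in m: 0 = fully closed, against its stop; grows to 0.06 as it slides open along the case's +y. Stays where it is left; moves with about 3 N.
- lip (a point): Centre of the outer (+y) face of the upright lip on the cover's +y edge. The lip is 8 mm thick (on the -y side of this point), 90 mm long along the case's x, and stands from 103 to 135 mm above the bench; this point at 118 mm. Pushing it along the case's -y shuts the cover. Moves with the cover; axes parallel to the case's.
- stud_in (a joint): Depth of the quarter-turn stud, in m: 0 = popped up, 0.014 = fully in. Pressed straight down with about 4 N; no spring, stays where left. A cross bar on its foot, parallel to the wing, must pass down through the slot: it goes in only with the cover shut within about 2 mm and the wing within about 10 degrees of the slot, else stops after 1.5 mm. Free to turn from 0.0115 on.
- stud (a joint): Turn of the stud, in rad, positive clockwise seen from above: 0 = wing along the slot (the case's y), negative at the start (-1.25 to -0.4), +1.57 = stop, locked quarter turn, wing across the case. Turns with about 0.05 N m (up to 0.1 at speed), stays where left.
- wing (a point): Centre of the stud's black wing grip, a bar 44 mm long (this point's y), 12 mm thick (its x), 22 mm high, on the stud's upright axis at the middle of the cover. Stud up: this point 131 mm above the bench, wing from 120 to 142 mm; fully in: 117 mm, wing from 106 to 128 mm (3 mm above the cover). Moves with cover and stud.
- slot (a point): Centre of the slot in the case's fixed lock plate under the cover, 90 mm above the bench; the slot (30 x 10.8 mm) is long along this point's y, the case's y. The stud's axis stands over it when the cover is closed. Not visible itself: two dark dashes on the cover, either side of the wing's steel disc, show its direction.
- rack: Bystander, not to be disturbed: white rack of orange-capped tubes, 83 x 158 x 92 mm, on the bench to the right of the case. Origin: centre of its underside.
- cup: Bystander, not to be disturbed: small white-capped specimen jar, 52 mm wide, 62 mm tall, just behind the case. Origin: centre of its underside.
- marker: Bystander, not to be disturbed: black marker pen lying on the bench just in front of the case, 135 mm long. Origin: centre of its underside.

How it is judged:
At the end, for the whole second after the job is handed in: The cover is shut (within 4 mm of its stop), the stud is pressed in at least 10.5 mm of its 14 mm and turned at least 1.35 rad (77 degrees) clockwise past the slot direction, and all stays so (value of joint cover below 0.004 m and value of joint stud_in above 0.0105 m and value of joint stud above 1.35 rad); the robot touches nothing.
It fails at once if a bystander is moved by more than 30 mm (distance of any of rack, cup, marker from where it was at the start of the episode above 0.03 m).
It also fails if it takes over 53 s, if anything falls off the work surface, if the arm or the gripper's body presses on something with over 40 N, if the wrist force passes 120 N, or if a joint passes its speed limit or range.

## Robot

A 6-joint arm with a two-finger parallel gripper is mounted at the origin on the work surface. World frame = base frame: x ahead of the robot, y to its left, z up, the work surface at z = 0. Lengths are in m, angles in rad, forces in N, time in s.
With the tool pointing down it reaches from about 0.375 to 0.9 m from the base axis. Payload 3.1 kg.
Tool frame: the origin (TCP) lies at the centre of the arm's flange, where the gripper is bolted on; the fingertips stand 182 mm ahead of it and the grasp point (between the pads) lies 164 mm ahead of it; z points along the fingers, y is the line along which they close (so a half turn about z gives the same grasp; the last joint's range is limited). The gripper opens to 87 mm and grips with 3 to 60 N. Pads are 19 mm wide; open, the fingers measure 117 mm over their backs; the gripper's body (75 mm by 190 mm) begins 51 mm behind the grasp point.
Start: joints at [-1.498, 0.527, 1.433, -0, 1.181, -0.178], TCP at [0.156, -0.605, 0.405] pointing down, gripper open.
Joint ranges: [-3.08, 3.08], [-0.75, 2.2], [0.22, 2.44], [-1.43, 4.57], [0, 2.65], [-2.85, 2.85]. Speed limits (rad/s): [2.79, 2.79, 3.14, 3.14, 3.14, 3.14].

## Interface

Orientations are given as a unit quaternion [x, y, z, w].
In Python, from rig import * gives the robot as it stands.
- The arm moves only by the tool move_arm, never from a script. Its argument "commands" is a list that holds one entry, the list of rows, each a list of 6 numbers: the shift along the tool's x, y, z in units of 40 mm (1.0 is 40 mm), then the turn, a rotation vector about the tool's x, y, z in rad. A call has 1 to 12 rows; each row is the pose to reach, as a shift and turn from the pose commanded when the call began, along the tool's axes at that moment; what a row does not reach only later rows make up. A row lasts 1/8 s, in which the tool goes at most 62.5 mm and 10.7 degrees, less where a joint would pass 70% of its speed; a pose out of reach is approached as far as the arm can. A call with a gripper value outside its range is refused whole. "claw" is the closure, from -1 (fully open) to 1 (shut), so that 0 is half open, set as the call begins (left out, the last holds). The fingers move at their own pace and stop on an object; "squeeze" is the grip in N (left out, the last holds). Time passes only in rows, so rows that repeat a pose let the fingers close. It gives the time, the measured TCP pose, the force, the opening and the grip force at its end, in the units of the state.
- get_obs(): the state, without advancing time (a new reading comes with each control period).
- camera(name): name is "scene" or "top" or "wrist"; returns a dict with "pixels" (420x560x3 uint8, blue, green, red), "range_z" (420x560 float32, m along the optical axis (not along the pixel's ray), 0 where there is no reading), "camera_matrix" (3x3 intrinsics, pixels), "D" ([k1, k2, p1, p2, k3] as OpenCV has them; the pictures are not rectified), "extrinsics" (4x4, takes a point from world to camera coordinates). Camera axes: x right, y up, looking along -z (the intrinsics and any distortion apply to the point x, -y, -z); pixel columns grow to the right and rows downward; lengths in m; the calibration is good to about 2 mm. A picture is of the moment at which its call begins.
- hand_in(): hands the job in; it is judged then, once.
The state is a dict: "time": time; "q": joint angles; "joint_velocities": joint speeds; "joint_torque": joint torques, N m; "position": TCP position; "tool_rot": TCP orientation; "ft_force": force on the tool from outside, world axes, zero at the start; "moment": the same for the moment, N m; "grip_width": finger opening in m; "grip_force": force on a finger pad.
Only numpy, scipy, OpenCV 4.12 (cv2) and the standard library are available. Lean on these libraries where they do the work, as an engineer would, in place of code of your own. Each camera call takes 0.05 s, during which the arm holds its last target. There are 200 camera calls.

## Working session

There is one attempt and no reset: what is moved stays moved. The work goes in short steps, Python scripts to look and compute and a tool call to move; the robot and the scene stay as the last step left them, time stands still between calls to the robot, and variables do not carry over. Pictures are saved under pics/ and viewed, at most 10 in all, crops included, and the job is handed in when it is done.

Besides the shell and the picture viewer there is one more tool, called as name([rows], argument=value, ...), one row to a line, values as JSON. move_arm: Moves the arm, as the interface text tells. Its arguments: {"type":"object","properties":{"commands":{"type":"array","items":{"type":"array","items":{"type":"array","items":{"type":"number"}}}},"claw":{"type":"number"},"squeeze":{"type":"number"}},"required":["commands"]}

```bash
mkdir -p pics
cat > h.py <<'E'
from rig import *
import numpy as np, cv2
from scipy.spatial.transform import Rotation as R
def snap(n,f):
    c=camera(n); cv2.imwrite(f'pics/{f}.png',c['pixels']); np.savez(f'pics/{f}.npz',**{k:np.array(v) for k,v in c.items()}); return c
def ray(c,uv):
    p=cv2.undistortPoints(np.array(uv,float).reshape(-1,1,2),np.array(c['camera_matrix'],float),np.array(c['D'],float)).reshape(-1,2)
    E=np.array(c['extrinsics']); d=np.c_[p[:,0],-p[:,1],-np.ones(len(p))]@E[:3,:3]
    return -E[:3,:3].T@E[:3,3], d
def atz(c,uv,z):
    o,d=ray(c,uv); z=np.broadcast_to(z,len(d)); return o+d*((z-o[2])/d[:,2])[:,None]
E
python3 - <<'E'
from h import *
o=get_obs(); print(o)
snap('top','top0'); snap('scene','scene0')
E
```

```text
{'time': 0.0, 'q': array([-1.49752396e+00,  5.28458838e-01,  1.43390444e+00, -1.84341606e-05,
        1.18139670e+00, -1.78536656e-01]), 'joint_velocities': array([ 0.00032002, -0.00182874,  0.00096055,  0.00177795, -0.00103313,
       -0.00066276]), 'joint_torque': array([-1.18643416e-03, -4.40049076e+01, -1.76591814e+01,  6.33326964e-02,
        5.83714270e-02, -1.73566814e-04]), 'position': array([ 0.15570121, -0.60493729,  0.40377503]), 'tool_rot': array([ 9.92083469e-01,  1.25575543e-01,  4.84977588e-05, -1.08261162e-03]), 'ft_force': array([-0.10801024,  1.00537585, -0.19965527]), 'moment': array([ 0.02074971,  0.02026106, -0.02341267]), 'grip_force': 0.0, 'grip_width': 0.08720362914436076}
```

View pics/top0.png

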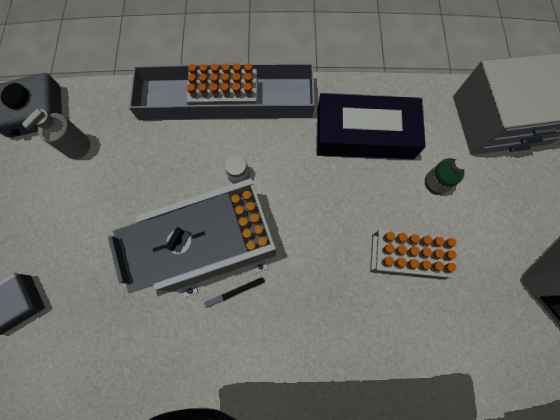

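View pics/scene0.png

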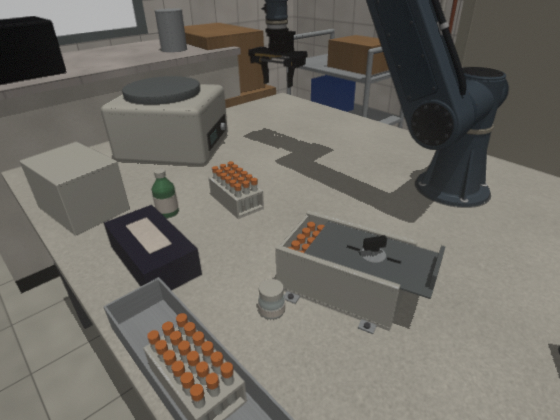

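The top view shows the case at about (190,235), with the lip at the left end (120,258) and the wing at (179,239). The dashes run at (160,247) and (198,235). The jar is at (236,168), the pen at (235,292) and the rack at (420,254). Next I'll enlarge this area.

Run:
```python
from h import *
c=np.load('pics/top0.npz'); im=c['pixels'][165:305,95:285]
cv2.imwrite('pics/crop1.png',cv2.resize(im,None,fx=4,fy=4,interpolation=cv2.INTER_CUBIC))
print(ray(c,[[280,210]]), atz(c,[[280,210],[179,239],[120,258]],[0,.142,.13]))
```

```text
(array([ 0.42034961, -0.11301324,  0.82807041]), array([[ 2.38230955e-01, -1.87635499e-04, -9.71322038e-01]])) [[ 0.62344601 -0.1131732   0.        ]
 [ 0.53515592  0.07276006  0.142     ]
 [ 0.50163846  0.18606894  0.13      ]]
```

View pics/crop1.png

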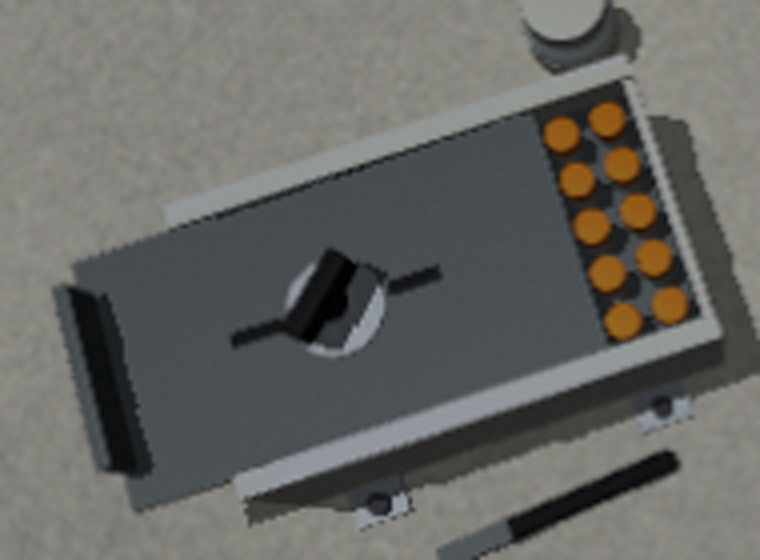

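Run:
```python
from h import *
c=np.load('pics/top0.npz')
P=np.array([[233,342],[440,271],[55,288],[100,470],[330,250],[288,325],[358,265],[312,342],[75,263],[530,113],[137,510],[605,340],[168,207],[627,58],[240,495],[718,335]],float)
z=[.103]*2+[.135]*2+[.142]*4+[.103]*4+[.108]*4
W=atz(c,(P+.5)/4-.5+[95,165],z)
for n,w in zip('dashL dashR lipA lipB wA1 wB1 wA2 wB2 covTL covTR covBL covBR railTL railTR railBL railBR'.split(),W): print(n,w.round(4))
a=lambda i,j: np.degrees(np.arctan2(*(W[i]-W[j])[1::-1]))
print('yaxis dir',a(0,1),a(8,9),a(10,11),a(12,13),a(14,15),'lip x',a(2,3),'wing',a(5,4),a(7,6))
print('wing c',W[4:8].mean(0),'lip',W[2:4].mean(0),'cov c',W[8:12].mean(0), 'dash c', W[:2].mean(0))
```

```text
dashL [0.5201 0.1335 0.103 ]
dashR [0.5545 0.0337 0.103 ]
lipA [0.5413 0.2098 0.135 ]
lipB [0.4568 0.1812 0.135 ]
wA1 [0.5574 0.0774 0.142 ]
wB1 [0.5225 0.0951 0.142 ]
wA2 [0.5503 0.064  0.142 ]
wB2 [0.5146 0.0835 0.142 ]
covTL [0.5593 0.2157 0.103 ]
covTR [ 0.634  -0.0083  0.103 ]
covBL [0.4397 0.1752 0.103 ]
covBR [ 0.5203 -0.0471  0.103 ]
railTL [0.5862 0.1688 0.108 ]
railTR [ 0.6606 -0.0566  0.108 ]
railBL [0.4468 0.124  0.108 ]
railBR [ 0.5217 -0.1014  0.108 ]
yaxis dir 109.01898252440176 108.44002756760237 109.93467055971446 108.27878039909722 108.37371924712625 lip x 18.712429885326287 wing 153.1486741669617 151.2638508088989
wing c [0.53620463 0.07999662 0.142     ] lip [0.4990302  0.19549905 0.135     ] cov c [0.53833909 0.08388909 0.103     ] dash c [0.53727874 0.08357972 0.103     ]
```

Estimates from the picture: the case's y axis points at 108.6°, the cover is about 51 mm open, and the wing is centred near (0.537, 0.082), pointing at about 152°. The stud is therefore at about -0.76 rad. I'll grip the wing once and use it to align, shut the cover, press and turn.

```bash
cat >> h.py <<'E'
def go(p,ang):
    "shift in 40 mm units and turn to put the tool, pointing down with x at ang deg, at p"
    o=get_obs(); A=R.from_quat(o['tool_rot']); a=np.radians(ang)
    T=R.from_matrix(np.c_[[np.cos(a),np.sin(a),0],[np.sin(a),-np.cos(a),0],[0,0,-1]])
    print('t',o['time'],'pos',o['position'].round(4),'xang',np.degrees(np.arctan2(*A.as_matrix()[1::-1,0])).round(2),'f',o['ft_force'].round(1),'m',o['moment'].round(2))
    print('shift',(A.inv().apply(np.array(p)-o['position'])/.04).round(3),'turn',(A.inv()*T).as_rotvec().round(4),'q',o['q'].round(3))
E
python3 -c "
from h import *
go([.537,.082,.40],152.2)"
```

```text
t 0.1 pos [ 0.1557 -0.605   0.4039] xang 14.42 f [-0.1  0.1 -0.1] m [-0.05  0.04 -0.01]
shift [ 13.51  -14.259   0.129] turn [-5.0000e-04 -2.5000e-03 -2.4047e+00] q [-1.498  0.528  1.434 -0.     1.181 -0.178]
```

move_arm([
  [[13.51, -14.26, 0.1, 0, 0, -2.405], [13.51, -14.26, 0.1, 0, 0, -2.405], [13.51, -14.26, 0.1, 0, 0, -2.405], [13.51, -14.26, 0.1, 0, 0, -2.405], [13.51, -14.26, 0.1, 0, 0, -2.405], [13.51, -14.26, 0.1, 0, 0, -2.405], [13.51, -14.26, 0.1, 0, 0, -2.405], [13.51, -14.26, 0.1, 0, 0, -2.405], [13.51, -14.26, 0.1, 0, 0, -2.405], [13.51, -14.26, 0.1, 0, 0, -2.405], [13.51, -14.26, 0.1, 0, 0, -2.405], [13.51, -14.26, 0.1, 0, 0, -2.405]],
], claw=-1)

```text
time: 1.6
position: [0.5203, 0.0526, 0.4008]
tool_rot: [0.311, 0.95, -0.0, -0.0]
ft_force: [0.6, -0.6, 0.2]
grip_width: 0.087
grip_force: 0.0
```

```bash
python3 -c "
from h import *
go([.537,.082,.40],152.2)"
```

```text
t 1.6 pos [0.5203 0.0526 0.4008] xang 143.72 f [ 0.6 -0.6  0.2] m [ 0.05 -0.25  0.05]
shift [0.098 0.84  0.019] turn [-0.0003  0.     -0.1481] q [-0.113  0.396  1.691 -0.     1.054 -1.05 ]
```

move_arm([
  [[0.1, 0.84, 0, 0, 0, -0.148], [0.1, 0.84, 0, 0, 0, -0.148], [0.1, 0.84, 0, 0, 0, -0.148], [0.1, 0.84, 0, 0, 0, -0.148]],
])

```text
time: 2.1
position: [0.5359, 0.0788, 0.4008]
tool_rot: [0.245, 0.97, -0.0, -0.001]
ft_force: [1.0, -0.4, 0.0]
grip_width: 0.0874
grip_force: 0.0
```

```bash
python3 -c "
from h import *
go([.537,.082,.40],152.2)
snap('wrist','w1')"
```

```text
t 2.1 pos [0.5359 0.0788 0.4008] xang 151.69 f [ 1.  -0.4  0. ] m [ 0.07 -0.15  0.  ]
shift [0.015 0.083 0.019] turn [-0.0007 -0.0009 -0.0089] q [-0.06   0.421  1.646 -0.     1.076 -1.137]
```

View pics/w1.png

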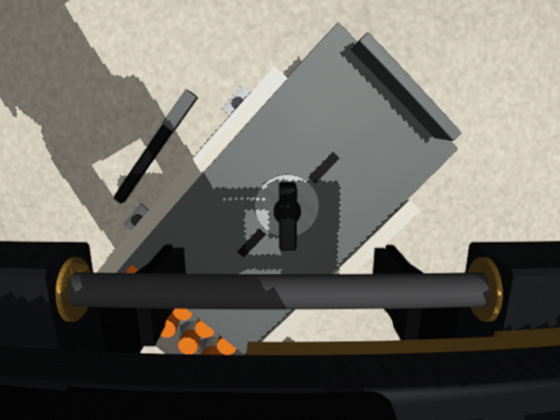

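The wrist view shows the wing upright at about (288,216), the dashes at (334,157) and (243,250), and the pen and jar well clear. Next I'll measure the wing in a crop.

Run:
```python
from h import *
c=np.load('pics/w1.npz'); cv2.imwrite('pics/w1c.png',cv2.resize(c['pixels'][140:265,210:360],None,fx=5,fy=5,interpolation=cv2.INTER_CUBIC)*1)
print(atz(c,[[288,183],[288,250],[334,157],[243,250]],[.142,.142,.103,.103]))
print(c['range_z'][[190,205,216,240],288], c['extrinsics'])
```

```text
[[0.5156442  0.09661925 0.142     ]
 [0.55578272 0.07530582 0.142     ]
 [0.52096863 0.13319647 0.103     ]
 [0.55210861 0.03857979 0.103     ]]
[0.24198464 0.24649443 0.24772425 0.25157753] [[ 4.74404912e-01  8.80306530e-01  6.26600886e-04 -3.23796115e-01]
 [-8.52960130e-01  4.59843503e-01 -2.46987790e-01  4.49385575e-01]
 [-2.17713103e-01  1.16637755e-01  9.69018389e-01 -2.78481529e-01]
 [ 0.00000000e+00  0.00000000e+00  0.00000000e+00  1.00000000e+00]]
```

View pics/w1c.png

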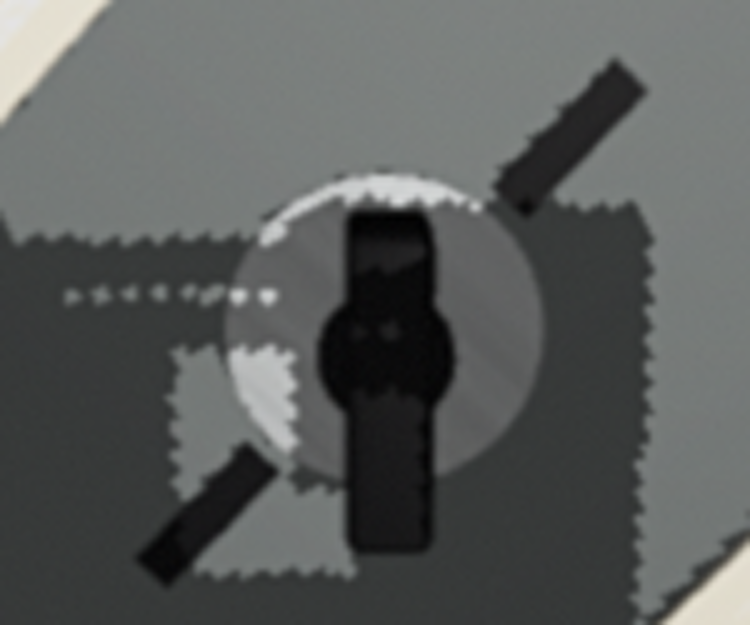

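Run:
```python
from h import *
c=np.load('pics/w1.npz'); o,_=ray(c,[[0,0]])
for u,v in [(288,v) for v in range(178,256,4)]+[(279,240),(297,240),(275,211),(299,211)]:
    _,d=ray(c,[[u,v]]); print(u,v,(o+d[0]*c['range_z'][v,u]).round(4))
z=c['range_z']; m=np.argwhere(z>0); 
_,d=ray(c,m[:,::-1]); P=o+d*z[m[:,0],m[:,1]][:,None]
s=(abs(P[:,2]-.142)<.006)&(np.hypot(P[:,0]-.537,P[:,1]-.084)<.035); Q=P[s]
print(len(Q),Q.mean(0),Q.min(0),Q.max(0)); ev=np.linalg.svd(Q[:,:2]-Q[:,:2].mean(0),full_matrices=False)[2]
print(np.degrees(np.arctan2(ev[0,1],ev[0,0])), [np.ptp((Q[:,:2])@e) for e in ev], np.array([(Q[:,:2]@e).min()/2+(Q[:,:2]@e).max()/2 for e in ev])@ev)
```

```text
288 178 [0.5185 0.0961 0.1045]
288 182 [0.5177 0.096  0.126 ]
288 186 [0.4763 0.1109 0.381 ]
288 190 [0.5195 0.0945 0.143 ]
288 194 [0.5221 0.0932 0.1413]
288 198 [0.5242 0.0921 0.1427]
288 202 [0.5266 0.0908 0.1422]
288 206 [0.5289 0.0895 0.1423]
288 210 [0.531  0.0884 0.1438]
288 214 [0.5339 0.0869 0.1415]
288 218 [0.536  0.0858 0.1427]
288 222 [0.4763 0.1109 0.381 ]
288 226 [0.5409 0.0832 0.1423]
288 230 [0.5434 0.0819 0.1422]
288 234 [0.5457 0.0806 0.1424]
288 238 [0.5481 0.0794 0.1428]
288 242 [0.5508 0.078  0.142 ]
288 246 [0.553  0.0768 0.1429]
288 250 [0.5559 0.0753 0.1418]
288 254 [0.5715 0.068  0.1035]
279 240 [0.5468 0.0733 0.1416]
297 240 [0.5649 0.0794 0.1027]
275 211 [0.5326 0.0778 0.1206]
299 211 [0.5406 0.0928 0.1208]
1168 [0.53585537 0.08549204 0.14189791] [0.51530266 0.07012021 0.13606865] [0.55773877 0.09978352 0.14406392]
-28.06425216046252 [np.float64(0.04394581693638289), np.float64(0.011462370589992)] [0.53667628 0.08515209]
```

```bash
python3 -c "
from h import *
go([.537,.0847,.306],152.0)"
```

```text
t 2.15 pos [0.536  0.0787 0.4009] xang 151.69 f [-0.4 -0.2 -0.1] m [ 0.04 -0.19 -0.03]
shift [0.048 0.143 2.372] turn [-0.0004 -0.0005 -0.0054] q [-0.06   0.421  1.646 -0.     1.076 -1.137]
```

move_arm([
  [[0.05, 0.14, 1.2, 0, 0, -0.005], [0.05, 0.14, 2.37, 0, 0, -0.005], [0.05, 0.14, 2.37, 0, 0, -0.005], [0.05, 0.14, 2.37, 0, 0, -0.005]],
])

```text
time: 2.65
position: [0.538, 0.0852, 0.3074]
tool_rot: [0.242, 0.97, 0.0, 0.001]
ft_force: [1.1, -1.7, 0.7]
grip_width: 0.0869
grip_force: 0.0
```

```bash
python3 -c "
from h import *
go([.537,.0847,.306],152.0)"
```

```text
t 2.65 pos [0.538  0.0852 0.3074] xang 152.05 f [ 1.1 -1.7  0.7] m [ 0.11 -0.14  0.01]
shift [ 0.017 -0.022  0.035] turn [0.0008 0.0018 0.0008] q [-0.048  0.558  1.726 -0.     0.856 -1.131]
```

move_arm([
  [[0, 0, 0.03, 0, 0, 0], [0, 0, 0.03, 0, 0, 0], [0, 0, 0.03, 0, 0, 0], [0, 0, 0.03, 0, 0, 0], [0, 0, 0.03, 0, 0, 0], [0, 0, 0.03, 0, 0, 0], [0, 0, 0.03, 0, 0, 0], [0, 0, 0.03, 0, 0, 0], [0, 0, 0.03, 0, 0, 0]],
], claw=1, squeeze=35)

```text
time: 3.78
position: [0.537, 0.0855, 0.3049]
tool_rot: [0.241, 0.971, -0.001, -0.001]
ft_force: [-1.6, -3.5, 0.9]
grip_width: 0.0118
grip_force: 35.0
```

```bash
python3 -c "
from h import *
u=np.array([-np.sin(np.radians(18.4)),np.cos(np.radians(18.4)),0])
o=get_obs(); go(o['position'],108.4); go(o['position']-.050*u,108.4)"
```

```text
t 3.775 pos [0.537  0.0855 0.3049] xang 152.12 f [-1.6 -3.5  0.9] m [-0.22  0.05 -0.05]
shift [0. 0. 0.] turn [-1.600e-03 -3.000e-04  7.631e-01] q [-4.800e-02  5.610e-01  1.729e+00 -1.000e-03  8.530e-01 -1.131e+00]
t 3.775 pos [0.537  0.0855 0.3049] xang 152.12 f [-1.6 -3.5  0.9] m [-0.22  0.05 -0.05]
shift [-0.903 -0.864  0.   ] turn [-1.600e-03 -3.000e-04  7.631e-01] q [-4.800e-02  5.610e-01  1.729e+00 -1.000e-03  8.530e-01 -1.131e+00]
```

move_arm([
  [[0, 0, 0, 0, 0, 0.1], [0, 0, 0, 0, 0, 0.2], [0, 0, 0, 0, 0, 0.3], [0, 0, 0, 0, 0, 0.4], [0, 0, 0, 0, 0, 0.5], [0, 0, 0, 0, 0, 0.6], [0, 0, 0, 0, 0, 0.7], [0, 0, 0, 0, 0, 0.763], [0, 0, 0, 0, 0, 0.763], [0, 0, 0, 0, 0, 0.763]],
])

```text
time: 5.03
position: [0.5371, 0.0855, 0.3049]
tool_rot: [0.585, 0.811, -0.001, -0.0]
ft_force: [-2.4, -1.7, 0.4]
grip_width: 0.0119
grip_force: 35.0
```

```bash
python3 -c "
from h import *
u=np.array([-np.sin(np.radians(18.4)),np.cos(np.radians(18.4)),0])
o=get_obs(); go(o['position']-.050*u,108.4)"
```

```text
t 5.025 pos [0.5371 0.0855 0.3049] xang 108.45 f [-2.4 -1.7  0.4] m [-0.49  0.16 -0.04]
shift [-1.25e+00 -1.00e-03  0.00e+00] turn [-0.0011  0.0001  0.0008] q [-4.700e-02  5.610e-01  1.729e+00 -1.000e-03  8.530e-01 -3.690e-01]
```

move_arm([
  [[-0.12, 0, 0, 0, 0, 0], [-0.24, 0, 0, 0, 0, 0], [-0.36, 0, 0, 0, 0, 0], [-0.48, 0, 0, 0, 0, 0], [-0.6, 0, 0, 0, 0, 0], [-0.72, 0, 0, 0, 0, 0], [-0.84, 0, 0, 0, 0, 0], [-0.94, 0, 0, 0, 0, 0], [-1.04, 0, 0, 0, 0, 0], [-1.12, 0, 0, 0, 0, 0], [-1.17, 0, 0, 0, 0, 0], [-1.17, 0, 0, 0, 0, 0]],
])

```text
time: 6.52
position: [0.5521, 0.0411, 0.3048]
tool_rot: [0.585, 0.811, -0.0, 0.0]
ft_force: [-5.0, 0.1, 1.4]
grip_width: 0.0116
grip_force: 35.0
```

move_arm([
  [[-0.04, 0, 0, 0, 0, 0], [-0.08, 0, 0, 0, 0, 0], [-0.08, 0, 0, 0, 0, 0]],
])

```text
time: 6.9
position: [0.553, 0.0383, 0.3049]
tool_rot: [0.585, 0.811, -0.0, -0.0]
ft_force: [-4.8, 0.9, 2.0]
grip_width: 0.0116
grip_force: 35.0
```

```bash
python3 -c "
from h import *
o=get_obs(); go(o['position'],108.4);A=R.from_quat(o['tool_rot']);print(A.inv().apply(o['ft_force']),A.inv().apply(o['position']-[.5371,.0855,.3049]))"
```

```text
t 6.9 pos [0.553  0.0383 0.3049] xang 108.4 f [-4.8  0.9  2. ] m [0.18 0.7  0.01]
shift [0. 0. 0.] turn [-0.0005 -0.      0.    ] q [-0.132  0.572  1.702 -0.     0.868 -0.453]
[ 2.40407226 -4.26604023 -2.00758017] [-4.98480139e-02  2.03543262e-04  2.62126346e-05]
```

move_arm([
  [[-0.04, 0, 0, 0, 0, 0], [-0.06, 0, 0, 0, 0, 0], [-0.06, 0, 0, 0, 0, 0]],
])

```text
time: 7.28
position: [0.5538, 0.036, 0.3048]
tool_rot: [0.585, 0.811, -0.0, -0.0]
ft_force: [-4.1, 1.5, 1.3]
grip_width: 0.0118
grip_force: 35.0
```

```bash
python3 -c "
from h import *
o=get_obs(); A=R.from_quat(o['tool_rot']);print(A.inv().apply(o['ft_force']),A.inv().apply(o['position']-[.5371,.0855,.3049]))"
```

```text
[ 2.74860486 -3.45730105 -1.31135861] [-5.21826040e-02  2.01409936e-04  5.66896169e-05]
```

move_arm([
  [[-0.03, 0, 0, 0, 0, 0], [-0.05, 0, 0, 0, 0, 0], [-0.05, 0, 0, 0, 0, 0]],
])

```text
time: 7.65
position: [0.5543, 0.0346, 0.3048]
tool_rot: [0.585, 0.811, 0.0, -0.001]
ft_force: [-5.8, 3.9, 1.9]
grip_width: 0.0119
grip_force: 35.0
```

```bash
python3 -c "
from h import *
o=get_obs(); A=R.from_quat(o['tool_rot']);print(A.inv().apply(o['ft_force']),A.inv().apply(o['position']-[.5371,.0855,.3049]))"
```

```text
[ 5.5626482  -4.28725734 -1.84421913] [-5.37541302e-02  2.22293574e-04 -1.47252343e-05]
```

move_arm([
  [[-0.03, 0, 0, 0, 0, 0], [-0.05, 0, 0, 0, 0, 0], [-0.05, 0, 0, 0, 0, 0]],
])

```text
time: 8.02
position: [0.5545, 0.0338, 0.3048]
tool_rot: [0.585, 0.811, 0.001, -0.002]
ft_force: [-6.5, 7.5, 3.1]
grip_width: 0.0119
grip_force: 35.0
```

```bash
python3 -c "
from h import *
o=get_obs(); A=R.from_quat(o['tool_rot']);print(A.inv().apply(o['ft_force']),A.inv().apply(o['position']-[.5371,.0855,.3049]))"
```

```text
[ 9.15226611 -3.85014821 -3.0953722 ] [-0.05452152  0.0002368  -0.00010829]
```

The push force climbed from 2.7 to 5.6 to 9.2 N with little further motion, so the cover is at its stop. Now I'll press down.

move_arm([
  [[0.02, 0, 0.04, 0, 0, 0], [0.02, 0, 0.09, 0, 0, 0], [0.02, 0, 0.14, 0, 0, 0], [0.02, 0, 0.19, 0, 0, 0], [0.02, 0, 0.19, 0, 0, 0]],
])

```text
time: 8.65
position: [0.5544, 0.0341, 0.297]
tool_rot: [0.585, 0.811, 0.001, -0.001]
ft_force: [-4.3, 6.1, 0.8]
grip_width: 0.0116
grip_force: 35.0
```

```bash
python3 -c "
from h import *
o=get_obs(); A=R.from_quat(o['tool_rot']);print(A.inv().apply(o['ft_force']),A.inv().apply(o['position']-[.5371,.0855,.3049]))
snap('scene','s2')"
```

```text
[ 7.15252533 -2.14211305 -0.74859873] [-0.0542163   0.00023801  0.00770597]
```

move_arm([
  [[0, 0, 0.05, 0, 0, 0], [0, 0, 0.1, 0, 0, 0], [0, 0, 0.14, 0, 0, 0], [0, 0, 0.17, 0, 0, 0], [0, 0, 0.17, 0, 0, 0]],
])

```text
time: 9.32
position: [0.5544, 0.0341, 0.2908]
tool_rot: [0.585, 0.811, 0.001, -0.001]
ft_force: [-5.7, 6.1, 5.4]
grip_width: 0.0121
grip_force: 35.0
```

```bash
python3 -c "
from h import *
o=get_obs(); A=R.from_quat(o['tool_rot']);print(A.inv().apply(o['ft_force']),A.inv().apply(o['position']-[.5371,.0855,.3049]))
snap('scene','s3')
c=np.load('pics/s3.npz');cv2.imwrite('pics/s3c.png',cv2.resize(c['pixels'][170:330,250:460],None,fx=3.6,fy=3.6,interpolation=cv2.INTER_CUBIC))"
```

```text
[ 7.60496417 -3.45172609 -5.41221365] [-0.05423929  0.0002278   0.01393899]
```

View pics/s3c.png

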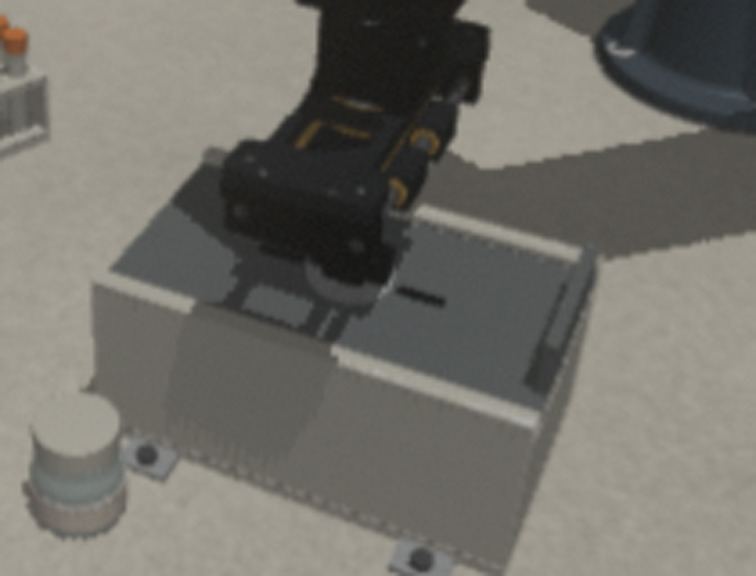

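The crop shows the lip flush with the case end at about (560,320), so the cover is shut, and the stud is about 13.9 mm in. Now the quarter turn.

move_arm([
  [[0.01, 0, 0.01, 0, 0, 0.12], [0.01, 0, 0.01, 0, 0, 0.24], [0.01, 0, 0.01, 0, 0, 0.36], [0.01, 0, 0.01, 0, 0, 0.48], [0.01, 0, 0.01, 0, 0, 0.6], [0.01, 0, 0.01, 0, 0, 0.72], [0.01, 0, 0.01, 0, 0, 0.84], [0.01, 0, 0.01, 0, 0, 0.96], [0.01, 0, 0.01, 0, 0, 1.08], [0.01, 0, 0.01, 0, 0, 1.2], [0.01, 0, 0.01, 0, 0, 1.32], [0.01, 0, 0.01, 0, 0, 1.4]],
])

```text
time: 10.88
position: [0.5545, 0.0342, 0.2908]
tool_rot: [0.97, 0.242, -0.0, -0.001]
ft_force: [-5.7, 5.1, 7.1]
grip_width: 0.0122
grip_force: 35.0
```

move_arm([
  [[0, 0, 0, 0, 0, 0.08], [0, 0, 0, 0, 0, 0.14], [0, 0, 0, 0, 0, 0.18], [0, 0, 0, 0, 0, 0.18], [0, 0, 0, 0, 0, 0.18]],
])

```text
time: 11.5
position: [0.5545, 0.0342, 0.2908]
tool_rot: [0.988, 0.156, -0.0, -0.001]
ft_force: [-5.8, 4.6, 7.6]
grip_width: 0.0121
grip_force: 35.0
```

```bash
python3 -c "
from h import *
o=get_obs(); go(o['position'],18.4)"
```

```text
t 11.5 pos [0.5545 0.0342 0.2908] xang 17.91 f [-5.8  4.6  7.6] m [0.86 1.08 0.25]
shift [0. 0. 0.] turn [-0.0015  0.0001 -0.0085] q [-0.14   0.595  1.709  0.002  0.838  1.117]
```

At the stop: turned 90.5°, and the twist moment is up to 0.25 N m. Now I'll release and rise.

move_arm([
  [[0, 0, 0, 0, 0, 0], [0, 0, 0, 0, 0, 0], [0, 0, 0, 0, 0, 0], [0, 0, 0, 0, 0, 0], [0, 0, 0, 0, 0, 0], [0, 0, 0, 0, 0, 0]],
], claw=-0.2)

```text
time: 12.25
position: [0.5549, 0.0333, 0.2901]
tool_rot: [0.988, 0.155, 0.0, 0.0]
ft_force: [-0.7, -0.4, 0.9]
grip_width: 0.0517
grip_force: 0.0
```

move_arm([
  [[0, 0, -0.5, 0, 0, 0], [0, 0, -1.5, 0, 0, 0], [0, 0, -2.5, 0, 0, 0], [0, 0, -3, 0, 0, 0], [0, 0, -3, 0, 0, 0], [0, 0, -3, 0, 0, 0]],
])

```text
time: 13.0
position: [0.5543, 0.0334, 0.4091]
tool_rot: [0.988, 0.155, -0.001, -0.0]
ft_force: [0.2, -0.2, -1.2]
grip_width: 0.0524
grip_force: 0.0
```

```bash
python3 -c "
from h import *
print(get_obs()['position'])
c=snap('wrist','w4')
z=c['range_z']; m=np.argwhere(z>0); o,d=ray(c,m[:,::-1]); P=o+d*z[m[:,0],m[:,1]][:,None]
s=(P[:,2]>.121)&(P[:,2]<.134)&(np.hypot(P[:,0]-.5545,P[:,1]-.034)<.035); Q=P[s]
X=Q[:,:2]-Q[:,:2].mean(0); e=np.linalg.svd(X,full_matrices=False)[2][0]
print(len(Q),np.median(Q[:,2]),Q.mean(0),np.degrees(np.arctan2(e[1],e[0])),np.ptp(X@e))"
```

```text
[0.55432414 0.03344119 0.40913429]
1003 0.12803447120915135 [0.55501599 0.03557175 0.12790743] -161.75432412811531 0.04416933977906938
```

View pics/w4.png

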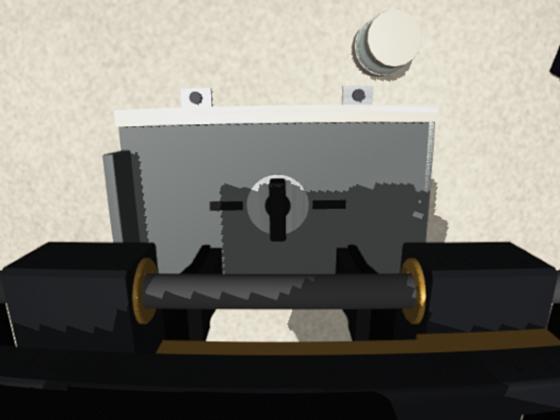

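The wing at (278,210) stands square across the dashes at (227,206) and (328,204). Its top is at 128 mm, which means fully in, and its direction of 18.2° is 90° past the slot. The cover is shut and the jar is untouched. I'll hand it in.

```bash
python3 -c "
from rig import *
print(hand_in())"
```

```text
the job is handed in; nothing more can be done
None
```

The cover is shut and the stud is fully in and turned about 90° to its stop. The arm is clear, and the job was handed in at about 13 s, with no verdict shown. The jar looked untouched in the last picture; I did not re-check the rack and pen.

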